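# Change the empty cores for full spools and close the thread unit

### The arm

A 6-joint arm with a two-finger parallel gripper is mounted at the origin on the work surface. World frame = base frame: x ahead of the robot, y to its left, z up, the work surface at z = 0. Lengths are in m, angles in rad, forces in N, time in s.
With the tool pointing down it reaches from about 0.275 to 0.825 m from the base axis. Payload 4.9 kg.
Tool frame: the origin (TCP) lies midway between the tips of the shut fingers; the grasp point (between the pads) lies 19 mm behind it (bot.grip_depth is the distance from the TCP to the grasp point, in m); z points along the fingers, y is the line along which they close (so a half turn about z gives the same grasp; the last joint's range is limited). The gripper opens to 85 mm and grips with 20 to 120 N. Pads are 22 mm wide; open, the fingers measure 114 mm over their backs; the gripper's body (76 mm by 85 mm) begins 54 mm behind the grasp point. The pads swing forward as they close: fully open they stand 13 mm farther back than shut.
Start: joints at [1.126, 0.326, -0.193, 1.052, 0, 1.437], TCP at [0.168, 0.524, 0.231] pointing down, gripper open.
Joint ranges: [-2.65, 2.65], [-0.97, 1.79], [-1.3, 1.35], [-1.93, 2.1], [-1.47, 1.37], [-3.14, 3.14]. Speed limits (rad/s): [2.57, 2.57, 3.14, 3.14, 3.14, 3.14].

### API

Orientations are given as a unit quaternion [w, x, y, z].
In Python, from cell import bot gives the robot as it stands. Calls block until the motion is done:
- bot.move_pose(position, orientation): joint-space move of the TCP to a pose.
- bot.move_linear(position, speed=0.15, rotation=None, until_force=None): straight line of the TCP; rotation=None keeps the orientation; speed is the mean speed in m/s. With until_force (N) it stops when the force on the tool has changed by that much, and returns True; else False.
- bot.goto_joints(angles): joint-space move.
- bot.set_gripper(opening, grasp_force=None): opening from 0.0 (shut) to 1.0 (fully open); grasp_force is the grip in N (None keeps the last); returns when the fingers have stopped.
- bot.wait(seconds).
- bot.solve_ik(position, orientation): joint angles nearest the present ones, or None.
- bot.camera(name): name is "side" or "top" or "wrist"; returns the picture (420x560x3 uint8, red, green, blue); there is no depth.
- bot.calibration(name): a dict with "mtx" (3x3 intrinsics, pixels), "extrinsics" (4x4, takes a point from world to camera coordinates); the wrist camera has in their place "hand_eye" (4x4, takes a point from camera to tool coordinates, whose origin is the TCP and whose axes are the flange's). Camera axes: x right, y down, z forward; pixel columns grow to the right and rows downward; lengths in m; the calibration is good to about 2 mm. A picture is of the moment at which its call begins: read the wrist's pose just before it. calibration takes no time and is no camera call.
A pose or a line that the arm cannot do raises bot.PlanningError and nothing moves.
- bot.close_job(): hands the job in; it is judged then, once.
Trained networks look in the newest picture that a camera, given by its name, has taken for a name from the list of things; names that differ only in an ending like _2 or _b are one class to them, and where a whole thing is asked for, a point or a joint stands for the part that bears it (a point fixed in the world has none). Each returns a list of dicts, best first, with "confidence" (0 to 1); they miss things now and then, are a little off and sometimes report something else, mostly with a low value. They report only what shows in the picture. A call takes as long as a camera call.
- bot.search_frame(camera, thing): "bbox" ([left, top, width, height] in pixels, round what is visible of it).
Readings, each from a call of its own:
- bot.read_clock(): time.
- bot.read_joint_positions(): joint angles.
- bot.read_joint_vel(): joint speeds.
- bot.read_joint_efforts(): joint torques, N m.
- bot.read_position(): TCP position.
- bot.read_tool_rot(): TCP orientation.
- bot.read_ft_force(): force on the tool from outside, world axes, zero at the start.
- bot.read_moment(): the same for the moment, N m.
- bot.read_gripper_width(): opening from 0.0 (shut) to 1.0 (fully open).
- bot.read_finger_force(): force on a finger pad.
Only numpy, scipy, OpenCV 4.12 (cv2) and the standard library are available. Lean on these libraries where they do the work, as an engineer would, in place of code of your own. Each camera call takes 0.05 s, during which the arm holds its last target. There are 200 camera calls.

### The job

Restock the thread unit: slide its guard window fully open, take every empty core out of the well and put it in the drawer beside it, and stand every full spool upright in the well's bays while the guard is still open. Then slide the guard fully shut again and push the drawer fully home. Slide the guard gently, without banging it, and leave the other things on the table where they are.

Things in the scene. Friction and masses are not known exactly. Their poses are not given: they have to be found in the camera images.
- unit: white thread unit fixed to the table, 150 mm deep (x) by 420 wide (y), rails on top to 78 mm; origin at the centre of its underside, x away from its front, y to the robot's left. Left half: spool well, inside x -70 to 70, y 30 to 204 mm, dark floor 6 mm above the table, walls to 70 mm, open on top under the sliding guard. Right half (y below 0): housing with the drawer; its front edge at x -75 mm
- guard (a joint): flat clear guard window with a dark frame, starting shut or a little ajar, 142 x 206 x 4 mm, its top face 74.5 mm above the table, that slides along the rails: 0 = fully shut over the well, grows to 0.195 m = fully open (pushed along the unit's -y over the housing). It takes about 1 to 3 N and stays where it is left
- guard_handle (a point): centre of the guard's black bar handle, 60 mm along the unit's x, 14 mm thick along y, 20 mm high (74 to 94 mm above the table); travels with the guard; 193 mm to +y of the unit's centre when shut
- drawer (a joint): drawer in the right half, starting shut or a little ajar: 0 = shut with its front against the housing, grows to 0.10 m as it comes out along the unit's -x. It takes about 1 to 3 N and stays where it is left
- drawer_floor (a point): centre of the drawer's inner floor, 11 mm above the table; travels with the drawer (at unit x = -1, y = -102 mm when shut). Inside 128 mm (x) by 182 mm (y), walls 36 mm above the floor; housing ceiling 55 mm above it. The rear of the drawer stays under the housing: only the part in front of unit x = -75 mm can be reached from above
- drawer_handle (a point): centre of the drawer's aluminium bar handle, 90 mm wide (y), 10 mm thick (x), 12 mm high, 50 mm above the table, on two posts 70 mm apart inside, with a gap of 37 mm between bar and drawer front; at unit x = -125, y = -105 mm when shut; travels with the drawer. The drawer's front plate is 206 mm wide and reaches 66 mm above the table
- bay0 (a point): floor centre of bay 0 of the well (at unit y = 59 mm), 6 mm above the table; each bay is 54 mm wide (y) and 140 mm deep (x), parted by dividers 4 mm thick and 20 mm high
- bay1 (a point): floor centre of bay 1 of the well (at unit y = 117 mm), 6 mm above the table; each bay is 54 mm wide (y) and 140 mm deep (x), parted by dividers 4 mm thick and 20 mm high
- bay2 (a point): floor centre of bay 2 of the well (at unit y = 175 mm), 6 mm above the table; each bay is 54 mm wide (y) and 140 mm deep (x), parted by dividers 4 mm thick and 20 mm high
- spool0: full spool, a straight cylinder of wound blue thread 38 mm across and 46 mm high with a 24 mm cardboard core end 4 mm proud on top (50 mm in all), 50 g, standing on the table in front of or beside the unit; origin at the centre of its underside, z up. Two or three of the three are present
- spool1: full spool, a straight cylinder of wound blue thread 38 mm across and 46 mm high with a 24 mm cardboard core end 4 mm proud on top (50 mm in all), 50 g, standing on the table in front of or beside the unit; origin at the centre of its underside, z up. Two or three of the three are present
- spool2: full spool, a straight cylinder of wound blue thread 38 mm across and 46 mm high with a 24 mm cardboard core end 4 mm proud on top (50 mm in all), 50 g, standing on the table in front of or beside the unit; origin at the centre of its underside, z up. Two or three of the three are present
- core0: empty core: a bare cardboard tube 24 mm across on a foot disc 36 mm across and 5 mm high, 50 mm high in all, 20 g, standing in one bay of the well at the start; origin at the centre of its underside, z up. Two or three of the three are present
- core1: empty core: a bare cardboard tube 24 mm across on a foot disc 36 mm across and 5 mm high, 50 mm high in all, 20 g, standing in one bay of the well at the start; origin at the centre of its underside, z up. Two or three of the three are present
- core2: empty core: a bare cardboard tube 24 mm across on a foot disc 36 mm across and 5 mm high, 50 mm high in all, 20 g, standing in one bay of the well at the start; origin at the centre of its underside, z up. Two or three of the three are present
- scissors: bystander, to be left alone: scissors lying flat on the table, 195 mm long, 10 mm high, steel blades and white handles; origin at the pivot
- tape_measure: bystander, to be left alone: white round tape measure 54 mm across, 18 mm high; origin under its centre
- pincushion: bystander, to be left alone: grey pincushion 74 mm across, 38 mm high; origin under its centre
- button_jar: bystander, to be left alone: glass jar 60 mm across, 85 mm high; origin under its centre
- oil_bottle: bystander, to be left alone: clear oil bottle 40 mm across, 120 mm high; origin under its centre

How it is judged:
By the outcome, as a careful person would: the job done as asked, in the order asked, and still so for the second after the job is handed in, with the robot touching nothing.
Of spool0, spool1, spool2 only 2 to 3 are there at a start; the rules pass over those that are not, and their reading is None.
Of core0, core1, core2 only 2 to 3 are there at a start; the rules pass over those that are not, and their reading is None.
At some moment in a run one of spool0, spool1, spool2 may be knocked a few centimetres aside while the robot is not near it.
It also fails if it takes over 200 s, if anything falls off the work surface, if the arm or the gripper's body presses on something with over 40 N, if the wrist force passes 120 N, or if a joint passes its speed limit or range.

## Working session

There is one attempt and no reset: what is moved stays moved. The work goes in short steps, each a Python script; the robot and the scene stay as the last script left them, time stands still between calls to the robot, and variables do not carry over. Pictures are saved under pics/ and viewed, at most 14 in all, crops included, and the job is handed in when it is done.

```bash
ls; mkdir -p pics; python3 - <<'E'
from cell import bot
import cv2,numpy as np
for c in ["top","side"]:
    im=bot.camera(c); cv2.imwrite(f"pics/{c}0.png",im[:,:,::-1])
    k=bot.calibration(c); print(c,np.round(k["mtx"],1).tolist(),np.round(k["extrinsics"],3).tolist())
    for t in ["unit","guard","guard_handle","drawer","drawer_handle","spool0","core0","scissors","tape_measure","pincushion","button_jar","oil_bottle"]:
        print(t,[(np.round(d["bbox"]).astype(int).tolist(),round(d["confidence"],2)) for d in bot.search_frame(c,t)])
print(bot.calibration("wrist"),bot.read_clock(),bot.read_tool_rot())
E
```

```text
pics
top [[478.8, 0.0, 283.5], [0.0, 478.8, 213.1], [0.0, 0.0, 1.0]] [[-0.005, -1.0, -0.001, -0.046], [-0.977, 0.005, -0.214, 0.516], [0.214, 0.0, -0.977, 1.104], [0.0, 0.0, 0.0, 1.0]]
unit [([179, 126, 181, 92], 0.73)]
guard [([187, 128, 86, 58], 0.76)]
guard_handle [([190, 132, 84, 54], 0.7)]
drawer [([271, 191, 84, 28], 0.72)]
drawer_handle [([270, 191, 87, 28], 0.95)]
spool0 [([379, 223, 21, 16], 0.74), ([147, 236, 16, 22], 0.72), ([208, 242, 14, 14], 0.68)]
core0 [([97, 241, 34, 21], 0.21)]
scissors [([97, 139, 34, 76], 0.89)]
tape_measure [([98, 242, 31, 20], 0.83)]
pincushion [([364, 268, 33, 28], 0.7)]
button_jar []
oil_bottle [([438, 175, 28, 28], 0.6)]
side [[440.9, 0.0, 284.7], [0.0, 440.9, 203.3], [0.0, 0.0, 1.0]] [[0.834, -0.552, -0.017, -0.463], [-0.299, -0.425, -0.854, 0.204], [0.464, 0.717, -0.52, 0.893], [0.0, 0.0, 0.0, 1.0]]
unit [([253, 152, 147, 109], 0.98), ([329, 273, 17, 33], 0.65)]
guard [([264, 151, 78, 40], 0.55)]
guard_handle [([258, 156, 80, 39], 0.91)]
drawer [([287, 198, 60, 62], 0.74)]
drawer_handle [([288, 203, 60, 55], 0.59), ([175, 168, 22, 14], 0.2)
[... 215 characters left out ...]
0.96)]
button_jar [([410, 252, 36, 44], 0.79), ([213, 150, 53, 20], 0.4)]
oil_bottle [([416, 274, 29, 58], 0.92)]
{'mtx': array([[323.31383343,   0.        , 273.57078026],
       [  0.        , 323.31383343, 210.77287369],
       [  0.        ,   0.        ,   1.        ]]), 'hand_eye': array([[ 3.91877166e-04, -9.51066807e-01, -3.08985073e-01,
         7.93868297e-02],
       [ 9.99999916e-01,  3.36748385e-04,  2.31748809e-04,
         2.24489481e-04],
       [-1.16358376e-04, -3.08985138e-01,  9.51066859e-01,
        -1.42658933e-01],
       [ 0.00000000e+00,  0.00000000e+00,  0.00000000e+00,
         1.00000000e+00]])} 1.3 [-2.89865321e-06  1.54774676e-01  9.87949796e-01 -1.39091888e-05]
```

```bash
python3 - <<'E'
import cv2
a=cv2.imread("pics/top0.png")[110:310,80:480]; cv2.imwrite("pics/top0c.png",cv2.resize(a,None,fx=2,fy=2,interpolation=cv2.INTER_CUBIC))
E
```

```text
(no output)
```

View pics/top0c.png

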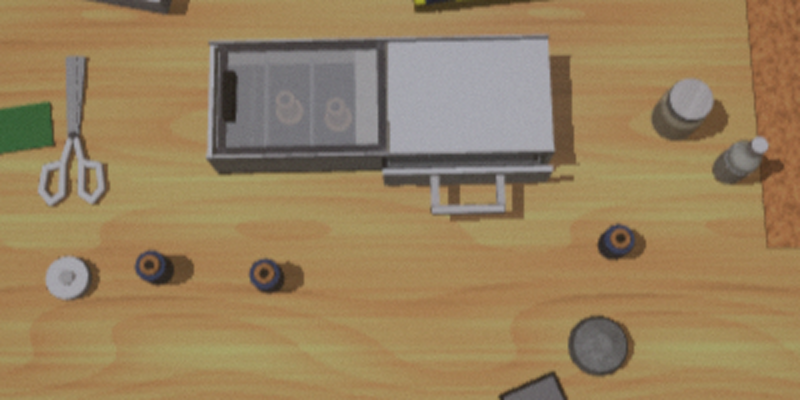

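View pics/side0.png

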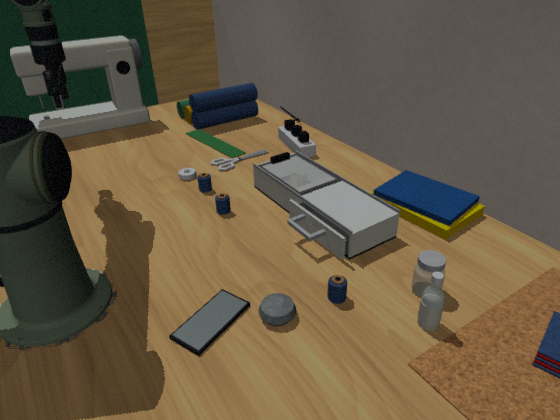

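The top picture shows the unit with its guard slightly ajar or shut, and the black handle at about (194,158). There are two cores, in bays 1 and 0, at about (224,163) and (248,166). The three spools are at (155,243), (213,247) and (388,230). The drawer is slightly ajar, with its handle at about (315,214). Next I'll locate everything.

```bash
cat > h.py <<'E'
from cell import bot
import cv2,numpy as np
from scipy.spatial.transform import Rotation as R
def ext(name):
    "camera pose (cam->world); for the wrist at the present pose"
    k=bot.calibration(name)
    if name!="wrist": return k["mtx"],np.linalg.inv(k["extrinsics"])
    q=bot.read_tool_rot(); T=np.eye(4); T[:3,:3]=R.from_quat([*q[1:],q[0]]).as_matrix(); T[:3,3]=bot.read_position()
    return k["mtx"],T@k["hand_eye"]
def p2w(cam,u,v,z):
    K,T=cam; d=T[:3,:3]@np.linalg.solve(K,[u,v,1]); o=T[:3,3]
    return o+d*(z-o[2])/d[2]
def w2p(cam,p):
    K,T=cam; q=K@(np.linalg.inv(T)@[*p,1])[:3]; return q[:2]/q[2]
def down(yaw):
    "tool down; fingers close along the world direction at angle yaw (radians from x)"
    y=np.array([np.cos(yaw),np.sin(yaw),0]); z=np.array([0,0,-1.]); x=np.cross(y,z)
    q=R.from_matrix(np.c_[x,y,z]).as_quat(); return [q[3],q[0],q[1],q[2]]
def shot(name,fn):
    cam=ext(name); im=bot.camera(name); cv2.imwrite(f"pics/{fn}.png",im[:,:,::-1]); return cam,im
E
python3 - <<'E'
from h import *
c=ext("top"); f=lambda u,v,z:print(np.round(p2w(c,80+u/2,110+v/2,z),3))
for n,u,v,z in [("BL",210,42,.078),("BR",548,38,.074),("FR",553,153,.074),("FL",210,156,.074),("gh",229,96,.094),("dh",468,210,.056),("core1",286,100,.056),("core0",334,106,.056),("s",151,262,.05),("s",265,271,.05),("s",620,237,.05),("pin",600,345,.038),("jar",690,98,.085),("bottle",760,145,.12),("tape",67,276,.018)]:
    print(n,end=" ");f(u,v,z)
E
```

```text
BL [0.72  0.194 0.078]
BR [ 0.724 -0.224  0.074]
FR [ 0.577 -0.225  0.074]
FL [0.575 0.189 0.074]
gh [0.644 0.165 0.094]
dh [ 0.511 -0.122  0.056]
core1 [0.652 0.101 0.056]
core0 [0.644 0.041 0.056]
s [0.45 0.26 0.05]
s [0.439 0.122 0.05 ]
s [ 0.478 -0.306  0.05 ]
pin [ 0.349 -0.278  0.038]
jar [ 0.642 -0.391  0.085]
bottle [ 0.572 -0.458  0.12 ]
tape [0.438 0.371 0.018]
```

```bash
python3 - <<'E'
from h import *
p=[0.56,-0.016,0.27]
for y in (np.pi/2,-np.pi/2):
    s=bot.solve_ik(p,down(y)); print(y,None if s is None else np.round(s,2))
bot.move_pose([0.35,0.2,0.3],down(np.pi/2)); bot.move_pose(p,down(np.pi/2)); bot.wait(.3)
c,im=shot("wrist","w1")
U=np.array([.649,-.016,0])
for n,q in [("BL",(75,210,78)),("BR",(75,-210,78)),("FR",(-75,-210,78)),("FL",(-75,210,78)),("gh",(0,181,94)),("dh",(-138,-105,56))]:
    print(n,np.round(w2p(c,U+np.array(q)/1e3)))
for t in ["guard_handle","drawer_handle","core0","spool0"]: print(t,[(np.round(d["bbox"]).astype(int).tolist(),round(d["confidence"],2)) for d in bot.search_frame("wrist",t)])
cv2.imwrite("pics/w1b.png",cv2.resize(im[:,:,::-1],(800,600),interpolation=cv2.INTER_CUBIC)); print(bot.read_clock())
E
```

```text
1.5707963267948966 [-0.16  0.32 -0.1   1.15  0.   -0.16]
-1.5707963267948966 [-0.16  0.32 -0.1   1.15  0.    2.98]
BL [445. 316.]
BR [100. 315.]
FR [ 77. 197.]
FL [468. 197.]
gh [437. 267.]
dh [175. 135.]
guard_handle [([264, 199, 189, 113], 0.71), ([80, 134, 190, 67], 0.42)]
drawer_handle [([84, 136, 189, 66], 0.93)]
core0 []
spool0 [([493, 57, 64, 40], 0.94), ([380, 44, 48, 44], 0.78), ([1, 82, 48, 39], 0.55), ([266, 202, 190, 110], 0.41)]
4.4167
```

View pics/w1b.png

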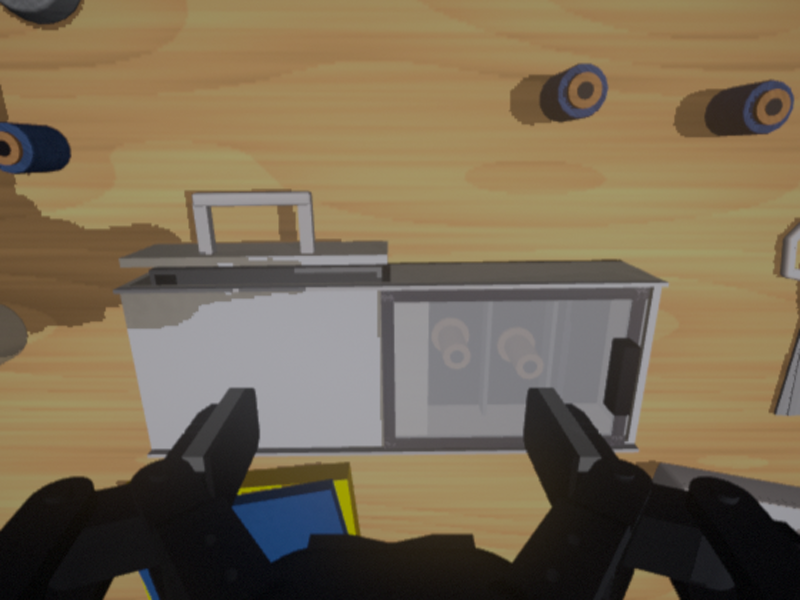

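The wrist picture shows the unit's corners at FR (118,289), FL (662,283), BR (150,453) and BL (637,449) at the 800 px scale. The handle bar spans u 608–640 and the drawer bar runs from (188,198) to (312,198). I'll fit the unit pose from these.

```bash
cat >> h.py <<'E'
def fit2(P,Q):
    "rigid 2D: Q = R(a) P + t"
    P,Q=np.array(P,float),np.array(Q,float); p,q=P-P.mean(0),Q-Q.mean(0)
    a=np.arctan2((p[:,0]*q[:,1]-p[:,1]*q[:,0]).sum(),(p*q).sum()); c,s=np.cos(a),np.sin(a); M=np.array([[c,-s],[s,c]])
    t=Q.mean(0)-M@P.mean(0); return a,t,Q-(P@M.T+t)
E
python3 - <<'E'
from h import *
c=ext("wrist"); k=560/800
g=lambda u,v,z:p2w(c,u*k,v*k,z)
px=[(118,289),(662,283),(150,453),(637,449)]; P=[(-.075,-.21),(-.075,.21),(.075,-.21),(.075,.21)]
for z in (.074,.078):
    Q=[g(u,v,z)[:2] for u,v in px]; a,t,r=fit2(P,Q); print(z,a,t,np.round(r*1e3,1).tolist())
    c_,s=np.cos(a),np.sin(a); inv=lambda w:np.round(np.array([[c_,s],[-s,c_]])@(w[:2]-t)*1e3,1)
    print("gh",inv(g(640,340,.094)),inv(g(636,415,.094)),inv(g(608,338,.076)),"dh",inv(g(188,192,.056)),inv(g(312,192,.056)),inv(g(312,204,.056)))
for u,v in [(456,356),(531,367)]: print("core",g(u,v,.056),inv(g(u,v,.056)))
for u,v in [(585,91),(773,106),(5,150)]: print("spool",g(u,v,.05))
E
```

```text
0.074 0.012283678294051577 [ 0.65259063 -0.01500559] [[0.9, 1.8], [1.1, -3.1], [-1.4, 0.7], [-0.6, 0.6]]
gh [-35.7 185.9] [ 28.3 192.6] [-30.  170.8] dh [-144.3 -151.8] [-143.2  -58.2] [-134.3  -58.8]
0.078 0.012283678294051581 [ 0.65055998 -0.01501261] [[1.8, 4.3], [2.0, -5.5], [-2.3, 3.2], [-1.4, -1.9]]
gh [-33.7 185.8] [ 30.4 192.6] [-28.  170.8] dh [-142.3 -151.8] [-141.2  -58.3] [-132.3  -58.8]
core [0.64528748 0.03958394 0.056     ] [-4.6 54.7]
core [0.65549433 0.10390761 0.056     ] [  6.4 118.9]
spool [0.43949091 0.12409262 0.05      ]
spool [0.44938145 0.26190698 0.05      ]
spool [ 0.48010015 -0.30354539  0.05      ]
```

```bash
python3 - <<'E'
from h import *
q=down(np.pi/2); T=np.array([.651,-.0155]); a=.008
x,y=.6495,.1645
bot.set_gripper(0.5)
bot.move_pose([x,y,.16],q); bot.move_linear([x,y,.084],.08,until_force=10); print(bot.read_position())
bot.set_gripper(0.3,20); bot.set_gripper(0.0,20); print("w",bot.read_gripper_width(),bot.read_finger_force(),bot.read_ft_force())
d=np.array([np.sin(a),-np.cos(a)]); h=lambda s:[x+d[0]*s,y+d[1]*s,.084]
print(bot.move_linear(h(.165),.05,until_force=15),bot.read_position(),bot.read_ft_force())
print(bot.move_linear(h(.20),.012,until_force=8),bot.read_position(),bot.read_ft_force(),bot.read_gripper_width(),bot.read_clock())
c,im=shot("top","t2")
cv2.imwrite("pics/t2c.png",cv2.resize(im[100:300,150:400,::-1],None,fx=3,fy=3,interpolation=cv2.INTER_CUBIC))
E
```

```text
[0.65003586 0.1646206  0.08463217]
w 0.15769457019955127 22.503918707370758 [-0.17642372 -0.01460788  2.04415291]
False [ 0.6520581  -0.00096883  0.08434001] [6.0603467  1.2960458  4.55736483]
True [ 0.65236726 -0.01691111  0.08433568] [-0.39066236  0.05625308  2.85967021] 0.15699729696049175 12.5333
```

View pics/t2c.png

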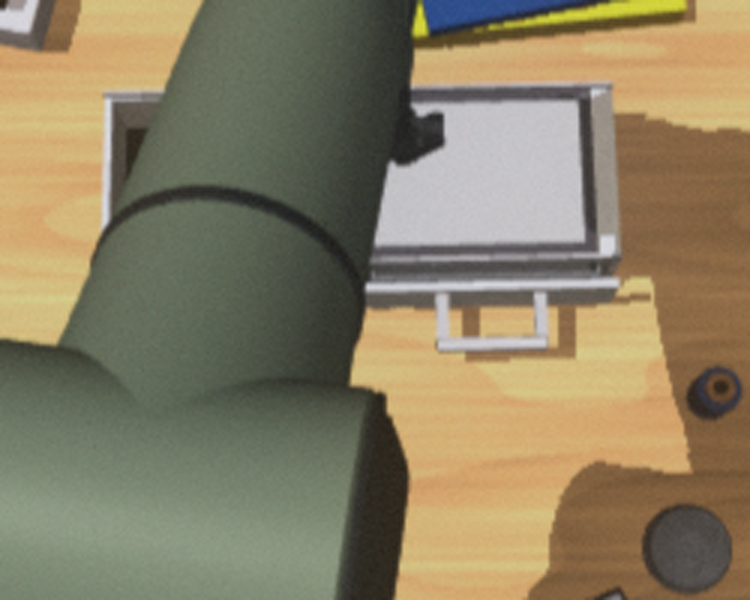

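The guard is nearly open, but that stop may have come from a sideways force. I'll push on gently to make sure.

```bash
python3 - <<'E'
from h import *
p=bot.read_position(); 
print(bot.move_linear([p[0],p[1]-.012,p[2]],.008,until_force=8),bot.read_position(),bot.read_ft_force())
print(bot.read_gripper_width()); bot.set_gripper(0.3); print(bot.read_position())
p=bot.read_position(); bot.move_linear([p[0],p[1],.17],.15); bot.set_gripper(1)
bot.move_pose([.52,.02,.30],down(np.pi/2)); bot.wait(.2)
c,im=shot("wrist","w3")
cv2.imwrite("pics/w3b.png",cv2.resize(im[:,:,::-1],(800,600),interpolation=cv2.INTER_CUBIC))
for t in ["core0","guard_handle","drawer_handle"]: print(t,[(np.round(d["bbox"]).astype(int).tolist(),round(d["confidence"],2)) for d in bot.search_frame("wrist",t)])
E
```

```text
True [ 0.65238359 -0.01688544  0.08435651] [0.16298034 1.12937578 3.19450015]
0.1541396939445723
[ 0.65063414 -0.01681123  0.08312999]
core0 [([318, 249, 27, 30], 0.85), ([276, 242, 24, 34], 0.74)]
guard_handle [([87, 226, 170, 100], 0.7)]
drawer_handle [([74, 169, 172, 57], 0.95)]
```

View pics/w3b.png

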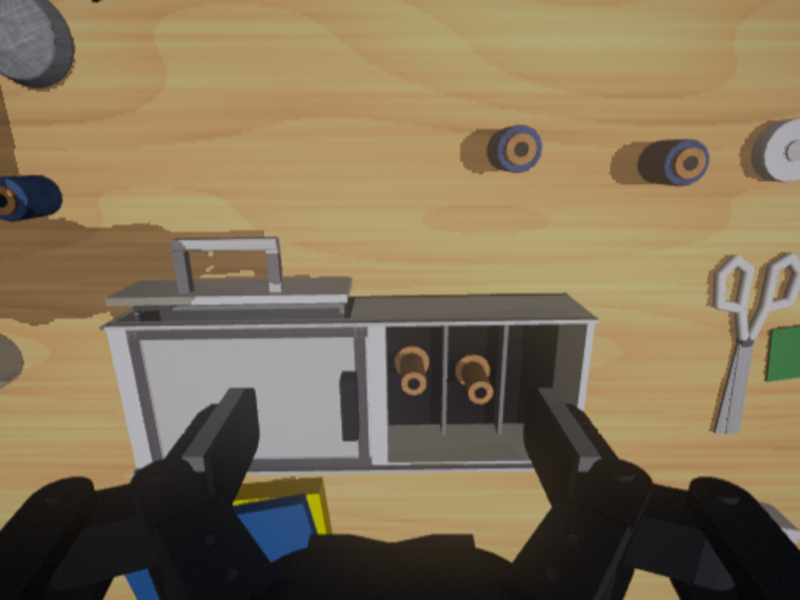

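The guard is at its stop (two stops at the same place). The core tops are at (413,384) and (480,393), in bays 0 and 1, with the dividers at u≈445 and 503. The drawer bar is centred at (226,243).

```bash
python3 - <<'E'
from h import *
c=ext("wrist"); k=.7
g=lambda u,v,z:np.round(p2w(c,u*k,v*k,z),4)
for n,u,v,z in [("core0",413,384,.056),("core1",480,393,.056),("c0foot",412,362,.011),("c1foot",473,372,.011),("div0f",446,327,.026),("div0b",444,434,.026),("div1f",506,327,.026),("div1b",501,433,.026),("dhL",174,240,.056),("dhR",279,238,.056),("FR",105,326,.078),("FL",597,321,.078),("BR",138,471,.078),("BL",580,467,.078),("wellFR",387,326,.07),("wellBR",387,462,.07),("s",521,149,.05),("s",690,161,.05)]: print(n,g(u,v,z))
E
```

```text
core0 [0.6471 0.0409 0.056 ]
core1 [0.6565 0.1039 0.056 ]
c0foot [0.646  0.0419 0.011 ]
c1foot [0.6573 0.105  0.011 ]
div0f [0.6018 0.0734 0.026 ]
div0b [0.7214 0.0757 0.026 ]
div1f [0.6018 0.1312 0.026 ]
div1b [0.7202 0.1351 0.026 ]
dhL [ 0.5118 -0.1624  0.056 ]
dhR [ 0.5101 -0.0739  0.056 ]
FR [ 0.5808 -0.2207  0.078 ]
FL [0.5763 0.1934 0.078 ]
BR [ 0.7266 -0.2174  0.078 ]
BL [0.7222 0.1975 0.078 ]
wellFR [0.5839 0.0169 0.07  ]
wellBR [0.7227 0.0165 0.07  ]
s [0.439  0.1251 0.05  ]
s [0.4482 0.2632 0.05  ]
```

```bash
python3 - <<'E'
from h import *
a=.012
for yw in (0,np.pi):
    for p in ([.511,-.118,.15],[.42,-.118,.04],[.65,.16,.1],[.478,-.306,.1],[.45,.26,.1]):
        s=bot.solve_ik(p,down(yw)); print(yw,p,None if s is None else np.round(s,2))
q=down(np.pi+a) if bot.solve_ik([.65,.16,.1],down(np.pi+a)) is not None and abs(bot.solve_ik([.65,.16,.1],down(np.pi))[5])<abs(bot.solve_ik([.65,.16,.1],down(0))[5]) else down(a)
x,y=.5105,-.118
bot.set_gripper(.45); bot.move_pose([x,y,.15],q); print(bot.move_linear([x,y,.034],.08,until_force=8),bot.read_position())
bot.set_gripper(.3,25); bot.set_gripper(0,25); print(bot.read_gripper_width(),bot.read_ft_force())
d=-np.array([np.cos(a),np.sin(a)]); h=lambda s:[x+d[0]*s,y+d[1]*s,.034]
print(bot.move_linear(h(.07),.05,until_force=15),bot.read_position(),bot.read_ft_force())
print(bot.move_linear(h(.11),.015,until_force=10),bot.read_position(),bot.read_ft_force(),bot.read_gripper_width())
print(bot.move_linear([bot.read_position()[0]-.01,*bot.read_position()[1:]],.01,until_force=8),bot.read_position())
bot.set_gripper(.4); p=bot.read_position(); bot.move_linear([p[0],p[1],.17],.2); print(bot.read_clock())
E
```

```text
0 [0.511, -0.118, 0.15] [-0.37  0.35 -0.38  0.84  0.    1.2 ]
0 [0.42, -0.118, 0.04] [-0.44  0.37 -0.72  0.48  0.    1.13]
0 [0.65, 0.16, 0.1] [ 0.13  0.65 -0.02  0.9   0.    1.7 ]
0 [0.478, -0.306, 0.1] [-0.7   0.48 -0.33  0.77  0.    0.87]
0 [0.45, 0.26, 0.1] [ 0.38  0.4  -0.45  0.72  0.    1.95]
3.141592653589793 [0.511, -0.118, 0.15] [-0.37  0.35 -0.38  0.84  0.   -1.94]
3.141592653589793 [0.42, -0.118, 0.04] [-0.44  0.37 -0.72  0.48  0.   -2.01]
3.141592653589793 [0.65, 0.16, 0.1] [ 0.13  0.65 -0.02  0.9   0.   -1.44]
3.141592653589793 [0.478, -0.306, 0.1] [-0.7   0.48 -0.33  0.77  0.   -2.27]
3.141592653589793 [0.45, 0.26, 0.1] [ 0.38  0.4  -0.45  0.72  0.   -1.19]
False [ 0.51089133 -0.11813071  0.03444744]
0.10891522325581161 [ 0.45408388 -0.64236054  1.96106258]
False [ 0.43982302 -0.11916363  0.03428623] [-1.79812527e-03 -8.47647511e-01  6.79216797e+00]
True [ 0.42904637 -0.11931742  0.03430311] [ 0.2284654  -0.44708156  1.82224517] 0.10936137219980084
True [ 0.42906656 -0.11929066  0.03429864]
24.675
```

```bash
cat >> h.py <<'E'
A=.012
def pick(x,y,z,q,op=.5,force=25,lift=.19):
    bot.set_gripper(op); bot.move_pose([x,y,lift-.04],q); hit=bot.move_linear([x,y,z],.12,until_force=6)
    zz=bot.read_position()[2]
    bot.set_gripper(0,force); w=bot.read_gripper_width(); bot.move_linear([x,y,lift],.15)
    print("pick",hit,round(zz,4),"w",round(w,3),"after",round(bot.read_gripper_width(),3)); return zz
def place(x,y,z,q,op=.5,lift=.19):
    bot.move_pose([x,y,lift],q); bot.move_linear([x,y,z+.02],.15); hit=bot.move_linear([x,y,z],.04,until_force=3)
    print("place",hit,np.round(bot.read_position(),4)); bot.set_gripper(op); bot.move_linear([x,y,lift-.03],.15)
E
python3 - <<'E'
from h import *
pick(.6468,.0412,.025,down(A)); place(.530,-.16,.031,down(np.pi/2+A))
pick(.6567,.1043,.025,down(A)); place(.530,-.075,.031,down(np.pi/2+A))
bot.move_pose([.46,.02,.33],down(np.pi/2)); bot.set_gripper(1); bot.wait(.2)
c,im=shot("wrist","w4"); cv2.imwrite("pics/w4b.png",cv2.resize(im[:,:,::-1],(800,600),interpolation=cv2.INTER_CUBIC))
for t in ["core0","spool0"]:
  for d in bot.search_frame("wrist",t):
    b=d["bbox"];print(t,np.round(b).astype(int).tolist(),round(d["confidence"],2))
print(bot.read_clock())
E
```

```text
pick False 0.0259 w 0.268 after 0.273
place True [ 0.53   -0.1599  0.031 ]
pick False 0.0259 w 0.27 after 0.27
place True [ 0.5299 -0.075   0.0311]
core0 [197, 200, 25, 29] 0.8
core0 [133, 202, 34, 28] 0.72
core0 [106, 258, 154, 86] 0.35
spool0 [426, 144, 43, 34] 0.96
spool0 [22, 162, 44, 31] 0.84
spool0 [334, 136, 32, 27] 0.64
spool0 [82, 141, 318, 209] 0.47
46.2583
```

View pics/w4b.png

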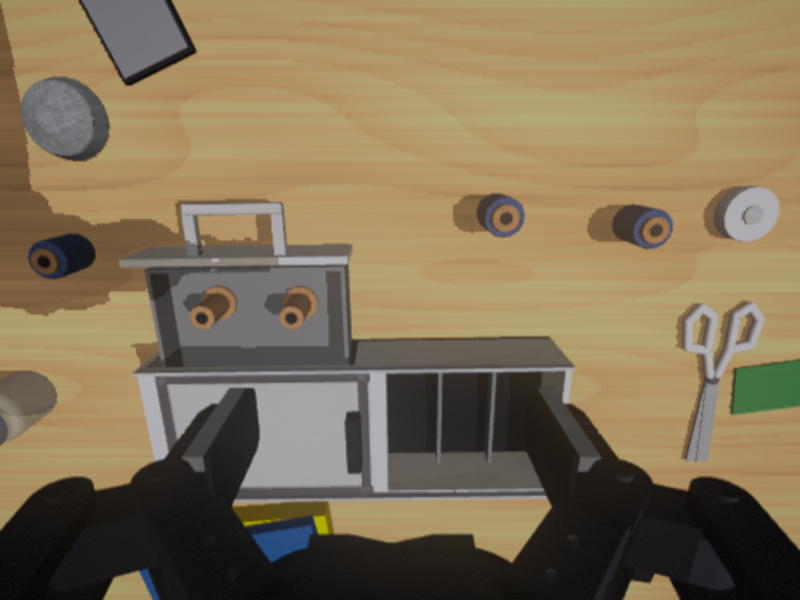

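Both cores stand in the drawer. The spool tops are at (507,217), (654,230) and (44,262), unmoved. I'll now look again before each pick and restock.

```bash
cat >> h.py <<'E'
from scipy.optimize import least_squares
def cyl(x,y,z0=0,r=.019,hh=.048):
    t=np.linspace(0,6.28,24); return [(x+r*np.cos(i),y+r*np.sin(i),z) for i in t for z in (z0,z0+hh)]
def spools():
    "spool xy from the present wrist picture"
    cam=ext("wrist"); bot.camera("wrist"); out=[]
    for d in bot.search_frame("wrist","spool0"):
        b=d["bbox"]
        if d["confidence"]<.5 or b[2]>90: continue
        m=np.array([b[0]+b[2]/2,b[1]+b[3]/2])
        def f(v):
            u=np.array([w2p(cam,p) for p in cyl(*v)]); return (u.min(0)+u.max(0))/2-m
        edge=b[0]<2 or b[1]<2 or b[0]+b[2]>558
        s=least_squares(f,p2w(cam,*m,.024)[:2]); out.append((*np.round(s.x,4),round(d["confidence"],2),"edge" if edge else ""))
    return out
E
python3 - <<'E'
from h import *
q=down(A); bays=[(.6505,.045),(.650,.103),(.6495,.161)]
print(spools())
def nearest(L,g): return min(L,key=lambda s:np.hypot(s[0]-g[0],s[1]-g[1]))
L=[s for s in spools() if s[0]<.56]; s=nearest(L,(.449,.262)); print(s)
assert np.hypot(s[0]-.449,s[1]-.262)<.06
pick(s[0],s[1],.020,q,op=.75,force=30); place(*bays[2],.027,q,op=.65)
bot.move_pose([.46,.02,.33],down(np.pi/2)); bot.wait(.2); print(spools(),bot.read_clock())
c,im=shot("wrist","w5"); cv2.imwrite("pics/w5b.png",cv2.resize(im[:,:,::-1],(800,600),interpolation=cv2.INTER_CUBIC))
E
```

```text
[(np.float64(0.4506), np.float64(0.2624), 0.94, ''), (np.float64(0.4418), np.float64(0.127), 0.9, ''), (np.float64(0.4772), np.float64(-0.302), 0.73, '')]
(np.float64(0.4528), np.float64(0.2612), 0.74, '')
pick False 0.0206 w 0.432 after 0.432
place True [0.649  0.1609 0.0268]
[(np.float64(0.477), np.float64(-0.3074), 0.93, ''), (np.float64(0.4404), np.float64(0.1297), 0.87, ''), (np.float64(0.6488), np.float64(0.1735), 0.73, '')] 57.2083
```

View pics/w5b.png

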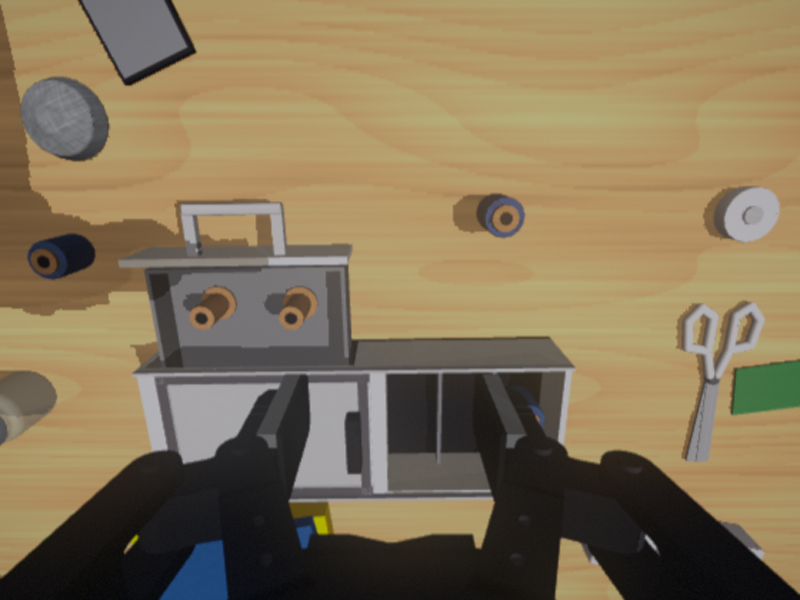

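Spool 1 is in bay 2. The others are unchanged, at (507,217) and (44,262).

```bash
python3 - <<'E'
from h import *
q=down(A); bays=[(.6505,.045),(.650,.103),(.6495,.161)]
pick(.4395,.125,.020,q,op=.8,force=30); place(*bays[1],.027,q,op=.65)
bot.move_pose([.46,-.06,.33],down(np.pi/2)); bot.wait(.2); L=spools(); print(L)
s=[s for s in L if s[0]<.56 and s[1]<0][0]; assert np.hypot(s[0]-.479,s[1]+.304)<.1
moved=np.hypot(s[0]-.479,s[1]+.304)>.012
x,y=(s[0],s[1]) if moved else (.479,-.304)
pick(x,y,.020,q,op=.8,force=30); place(*bays[0],.027,q,op=.65)
bot.move_pose([.46,.02,.33],down(np.pi/2)); bot.set_gripper(1); bot.wait(.2); print(spools(),bot.read_clock())
c,im=shot("wrist","w6"); cv2.imwrite("pics/w6b.png",cv2.resize(im[:,:,::-1],(800,600),interpolation=cv2.INTER_CUBIC))
E
```

```text
pick False 0.0205 w 0.428 after 0.435
place True [0.6495 0.103  0.0267]
[(np.float64(0.4768), np.float64(-0.3036), 0.86, ''), (np.float64(0.6534), np.float64(0.1078), 0.6, ''), (np.float64(0.6531), np.float64(0.1633), 0.58, ''), (np.float64(0.577), np.float64(-0.4441), 0.54, 'edge')]
pick False 0.0207 w 0.437 after 0.435
place True [0.6499 0.0451 0.0268]
[(np.float64(0.6505), np.float64(0.1553), 0.89, ''), (np.float64(0.6523), np.float64(0.0425), 0.82, ''), (np.float64(0.6541), np.float64(0.1055), 0.64, '')] 78.7333
```

View pics/w6b.png

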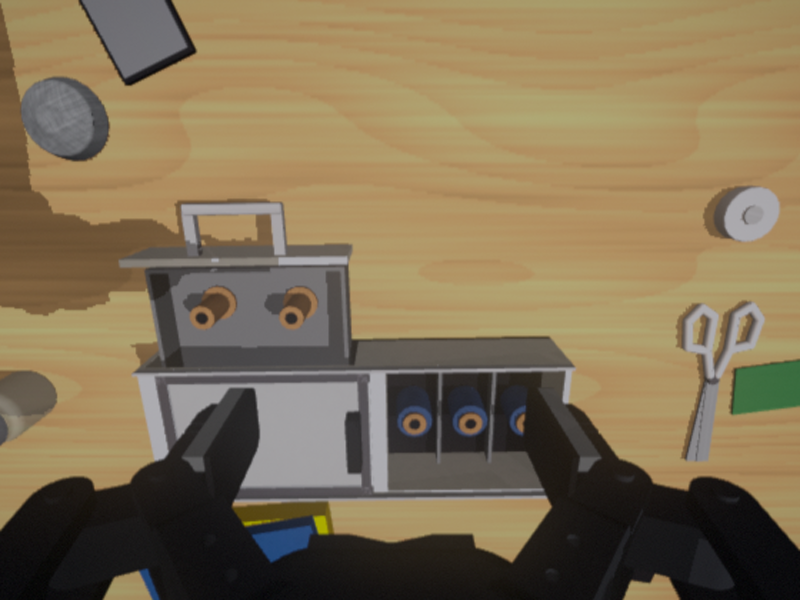

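All three spools stand upright in the bays. Next I'll shut the guard, then the drawer.

```bash
python3 - <<'E'
from h import *
q=down(np.pi/2+A); x,y=.651,-.0169
d=np.array([-np.sin(A),np.cos(A)]); h=lambda s:[x+d[0]*s,y+d[1]*s,.084]
bot.set_gripper(.5); bot.move_pose([x,y,.16],q); print(bot.move_linear([x,y,.084],.08,until_force=10))
bot.set_gripper(.3,20); bot.set_gripper(0,20); print(bot.read_gripper_width())
print(bot.move_linear(h(.17),.05,until_force=15),bot.read_position())
print(bot.move_linear(h(.205),.012,until_force=8),bot.read_position(),bot.read_ft_force())
p=bot.read_position(); print(bot.move_linear([p[0],p[1]+.012,p[2]],.008,until_force=8),bot.read_position(),bot.read_ft_force())
bot.set_gripper(.3); p=bot.read_position(); bot.move_linear([p[0],p[1],.19],.15)
q=down(A); x,y=.429,-.1193; d=np.array([np.cos(A),np.sin(A)]); h=lambda s:[x+d[0]*s,y+d[1]*s,.034]
bot.set_gripper(.45); bot.move_pose([x,y,.15],q); print(bot.move_linear([x,y,.034],.08,until_force=8))
bot.set_gripper(.3,25); bot.set_gripper(0,25); print(bot.read_gripper_width())
print(bot.move_linear(h(.08),.04,until_force=15),bot.read_position())
print(bot.move_linear(h(.112),.012,until_force=10),bot.read_position(),bot.read_ft_force())
p=bot.read_position(); print(bot.move_linear([p[0]+.01,p[1],p[2]],.008,until_force=8),bot.read_position())
bot.set_gripper(.45); p=bot.read_position(); bot.move_linear([p[0],p[1],.15],.15)
bot.set_gripper(1); bot.move_pose([.46,.02,.33],down(np.pi/2)); bot.wait(.2); print(bot.read_clock())
c,im=shot("wrist","w7"); cv2.imwrite("pics/w7b.png",cv2.resize(im[:,:,::-1],(800,600),interpolation=cv2.INTER_CUBIC))
E
```

```text
False
0.15525894831008413
False [0.64858286 0.1535942  0.08425817]
True [0.64818428 0.17807062 0.08428236] [-0.05267136 -0.27855821  4.16526551]
True [0.64819324 0.17804309 0.08427319] [-0.12387529 -0.19518015  4.60199106]
False
0.10901613258167346
False [ 0.5092383  -0.11815157  0.03417799]
True [ 0.52893616 -0.1178485   0.03419408] [-1.3873658   0.38383497  5.98666061]
True [ 0.52888631 -0.11783968  0.03420687]
100.7
```

View pics/w7b.png

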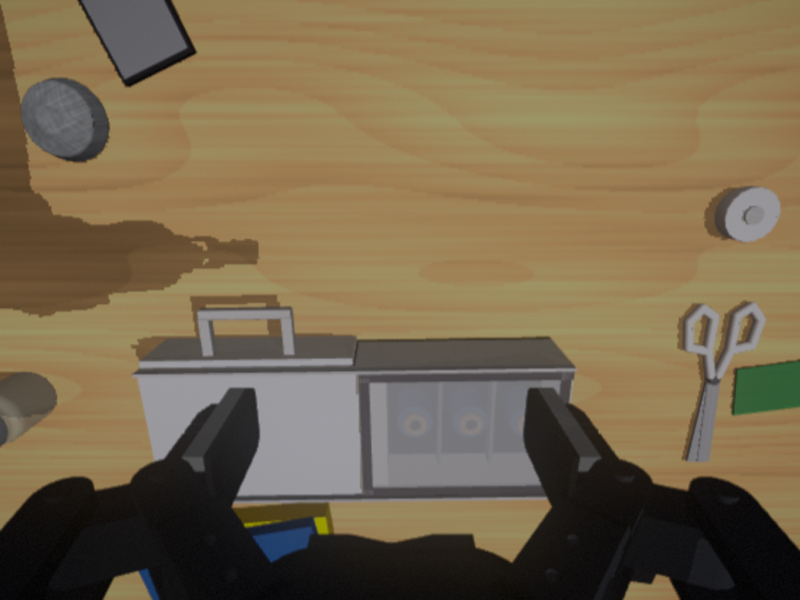

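The guard travelled 0.195 m and the drawer 0.100 m, each to its stop. The picture shows both flush, with the spools upright behind the guard.

```bash
python3 -c "
from cell import bot
print(bot.close_job())"
```

```text
the job is handed in; nothing more can be done
None
```

The job is handed in: both empty cores are in the drawer, all three full spools stand upright in the bays, and the guard and drawer are shut against their stops; I moved none of the other things on the table.

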